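# Hold the hopper gate open at its mark

## Robot

A 6-joint arm with a two-finger parallel gripper is mounted at the origin on the work surface. World frame = base frame: x ahead of the robot, y to its left, z up, the work surface at z = 0. Lengths are in m, angles in rad, forces in N, time in s.
With the tool pointing down it reaches from about 0.375 to 0.975 m from the base axis. Payload 3.8 kg.
Tool frame: the origin (TCP) lies on the centre line of the jaws, within the pads' length; the fingertips stand 17 mm ahead of it and the grasp point (between the pads) lies 2 mm behind it (env.tips_ahead is the distance from the TCP to the fingertips, in m); z points along the fingers, y is the line along which they close (so a half turn about z gives the same grasp; the last joint's range is limited). The gripper opens to 88 mm and grips with 3 to 60 N. Pads are 18 mm wide; open, the fingers measure 123 mm over their backs; the gripper's body (75 mm by 187 mm) begins 45 mm behind the grasp point.
Start: joints at [1.227, 0.264, 1.604, -0, 1.274, -0.037], TCP at [0.204, 0.643, 0.222] pointing down, gripper open.
Joint ranges: [-2.63, 2.63], [-0.94, 2.18], [0.31, 2.57], [-1.31, 4.45], [0, 2.66], [-2.55, 2.55]. Speed limits (rad/s): [2.57, 2.57, 3.14, 3.14, 3.14, 3.14].

## Interface

Orientations are given as a 3x3 rotation matrix whose columns are the frame's x, y, z axes.
In Python, from rig import env gives the robot as it stands.
- The arm moves only by the tool step_arm, never from a script. Its argument "deltas" is a list of rows, each a list of 3 entries, a list of its own where there are three numbers: the turn, a rotation vector about the tool's x, y, z in rad, then the shift along the tool's x, y, z in cm, then the finger opening in cm, from 0 to 8.81. In form: [[[ax, ay, az], [x, y, z], jaw], ...]. A call has 1 to 5 rows; each row shifts and turns the commanded pose from where the row before left it, along the tool's axes as they then stand; what a row does not reach is not made up. A row lasts 1/10 s, in which the tool goes at most 50 mm and 8.59 degrees, less where a joint would pass 70% of its speed; a pose out of reach is approached as far as the arm can. A call with a gripper value outside its range is refused whole. The fingers move at their own pace and stop on an object; the grip force is fixed at half the most. Time passes only in rows, so rows that do not move let the fingers close. It gives the time, the measured TCP pose, the force, the opening and the grip force at its end, in the units of the state.
- env.get_state(): the state, without advancing time (a new reading comes with each control period).
- env.snapshot(name): name is "scene" or "top"; returns a dict with "frame" (420x560x3 uint8, red, green, blue), "fx", "fy", "cx", "cy" (pixels), "D" ([k1, k2, p1, p2, k3] as OpenCV has them; the pictures are not rectified), "R" (3x3) and "t" (3): a world point X has camera coordinates R X + t. Camera axes: x right, y down, z forward; pixel columns grow to the right and rows downward; lengths in m; the calibration is good to about 2 mm. A picture is of the moment at which its call begins. There is no depth.
- env.finish_job(): hands the job in; it is judged then, once.
The state is a dict: "time_s": time; "q": joint angles; "joint_velocities": joint speeds; "effort": joint torques, N m; "ee_pos": TCP position; "orientation": TCP orientation; "wrist_force": force on the tool from outside, world axes, zero at the start; "torque": the same for the moment, N m; "opening": opening from 0.0 (shut) to 1.0 (fully open); "grip_force": force on a finger pad.
Only numpy, scipy, OpenCV 4.12 (cv2) and the standard library are available. Lean on these libraries where they do the work, as an engineer would, in place of code of your own. Each camera call takes 0.05 s, during which the arm holds its last target. There are 200 camera calls.

## Task

The outlet gate under the empty clam hopper springs shut, and it must be held open while the hopper is rinsed through into the basket. Take the blue-gripped pull bar from the white tool block, put its steel pin well down through the eye at the end of the gate rod while the gate is still shut, and draw the rod out by the bar, upright, until the line on the yellow index arm is level with the line on the red setting clip. Finish still gripping the bar and holding the gate steadily at that mark (let nothing go, and keep the fingers off the rod and eye), without shifting the clip, the basket, the tool block's other tools or the loose things on the table.

Things in the scene. Friction and masses are not known exactly. Their poses are not given: they have to be found in the camera images.
- hopper: Fixed steel hopper: round bowl 280 mm wide, rim 355 mm high, on a square frame 292 mm wide. Origin on the table under the outlet. +y: level direction in which the gate rod comes out and is pulled (roughly robot's left). Rod axis 150 mm high; spring housing with end plate (top 178 mm) ends at y=195 mm; beyond it only rod, eye, index, and scale bar (x 38-58 mm), none higher than 160 mm.
- gate_rod: The gate's sliding rod. Origin: centre of the steel eye on its end, on the underside (145 mm above the table). Eye: hole vertical, 14.4 mm; outside 33 mm; 10 mm thick (top at 155 mm); free below to the table. Axes as the hopper's; y = 272 mm in its frame when shut, up to 357 mm. A spring pulls it shut: 4 N when shut, 1.2 N more per 10 mm; let go, it snaps shut.
- index (a point): Tip of the yellow index arm (24 x 6 mm, black centre line) on the rod, on that line, 156 mm above the table; moves with the gate. It lies 63 mm back (hopper -y) from the eye and 32 mm to the hopper's +x side of the rod axis. Axes as the hopper's.
- mark (a point): White line on the red setting clip (26 x 8 x 13 mm) on the scale bar: the opening asked for (35 to 65 mm). The index is level with it when both have the same hopper y. Site at the clip's inner edge, 156 mm above the table, axes as the hopper's. Held by 6 N of friction; not to be shifted.
- block: Fixed white plastic tool block 210 x 64 x 60 mm, origin at the centre of its underside, row of three 15 mm holes, 55 mm deep, along its x at -68, 0 and +68 mm. The pull bar stands in one, thermometer and brush in the others.
- pull_bar: Loose bar, 0.1-0.2 kg, upright in the block (tip 15 mm above the table), z up along it. Origin at its tip: steel pin 10 mm thick, 45 mm long, tapered over the first 8 mm; flange 28 mm wide from 45 to 49; blue square grip 24 x 24 mm (faces along its x, y) from 49 to 101; steel cap to 105 mm. The flange rests on the block, or on the eye when fully in.
- pull_bar_tip (a point): Point of the pull bar's pin (same as the bar's origin).
- thermometer: Probe thermometer in the block: white round head 40 mm across with black dial, top 77 mm above its tip (origin). Leave it.
- brush: Nozzle brush in the block: round green handle 17 mm thick, top 119 mm above its tip (origin). Leave it.
- basket: Loose white slotted basket 220 x 230 x 100 mm, standing on the table under the hopper. Origin at the centre of its underside. Leave it.
- sanitiser: Loose white bottle with blue cap, 64 mm across, 170 mm high, origin under its centre. Leave it.
- bowl: Loose stainless bowl 150 mm across, 60 mm high, origin under its centre. Leave it.
- tape: Loose roll of blue tape lying flat, 90 mm across, 24 mm high, origin under its centre. Leave it.
- scraper: Loose blue-handled scraper lying on the table, 170 mm long. Leave it.
Things that resemble listed ones, but are neither listed nor needed, are in the scene too. There is more than one size of the pull_bar; the job needs the smallest.

How it is judged:
On the way, in this order (a step that is already met when the one before it is completed fails the run):
1. the pull bar's pin is through the eye (tip at least 15 mm below its underside), the gate still shut within 15 mm (z of pull_bar_tip in the frame of gate_rod below -0.015 m and horizontal distance between pull_bar_tip and gate_rod below 0.012 m and angle between pull_bar's own z axis and vertical below 0.25 rad and y of gate_rod in the frame of hopper below 0.287 m), for 0.2 s.
2. the index is level with the red clip within 5 mm, pulled by the bar (z of pull_bar_tip in the frame of gate_rod below -0.015 m and horizontal distance between pull_bar_tip and gate_rod below 0.012 m and angle between pull_bar's own z axis and vertical below 0.25 rad and y of index in the frame of mark between -0.005 and 0.005 m and contact force between pull_bar and gate_rod above 4 N), for 0.3 s.
At the end, for the whole second after the job is handed in: Bar gripped, upright within 0.25 rad, through the eye (tip 15 mm or more below its underside, within 12 mm of its axis), holding the gate still by it (over 4 N between bar and eye, fingers not touching the rod) with the index within 5 mm of the clip line (all of step 2 and linear speed of gate_rod below 0.01 m/s and contact force between the fingers and pull_bar above 3 N and contact force between the fingers and gate_rod below 1 N); the arm keeps its last pose, push and grip.
It fails at once if the red clip shifted by more than 4 mm (distance of mark from where it was at the start of the episode above 0.004 m).
It fails at once if the basket shifted by more than 25 mm (distance of basket from where it was at the start of the episode above 0.025 m).
It fails at once if thermometer or brush pulled or knocked from the block (distance of any of thermometer, brush from where it was at the start of the episode above 0.02 m).
It fails at once if a loose thing on the table shifted by more than 25 mm (distance of any of sanitiser, bowl, tape, scraper from where it was at the start of the episode above 0.025 m).
It also fails if it takes over 58 s, if anything falls off the work surface, if the arm or the gripper's body presses on something with over 40 N, if the wrist force passes 120 N, or if a joint passes its speed limit or range.

## Working session

There is one attempt and no reset: what is moved stays moved. The work goes in short steps, Python scripts to look and compute and a tool call to move; the robot and the scene stay as the last step left them, time stands still between calls to the robot, and variables do not carry over. Pictures are saved under pics/ and viewed, at most 12 in all, crops included, and the job is handed in when it is done.

Besides the shell and the picture viewer there is one more tool, called after "Call:" as name([rows], argument=value, ...), one row to a line, values as JSON. step_arm: Moves the arm, as the interface text tells. Its arguments: {"type":"object","properties":{"deltas":{"type":"array"}},"required":["deltas"]}

```bash
mkdir -p pics; cat > h.py <<'E'
import numpy as np, cv2
from rig import env
def snap(n,f=None):
    s=env.snapshot(n)
    if f: cv2.imwrite('pics/'+f,cv2.cvtColor(s['frame'],cv2.COLOR_RGB2BGR))
    return s
def ray(s,uv):
    K=np.array([[s['fx'],0,s['cx']],[0,s['fy'],s['cy']],[0,0,1]]);R=np.array(s['R']);t=np.array(s['t'])
    p=cv2.undistortPoints(np.array([[uv]],float),K,np.array(s['D'],float))[0,0]
    return -R.T@t, R.T@np.array([p[0],p[1],1])
def onz(s,uv,z):
    o,d=ray(s,uv); return o+d*(z-o[2])/d[2]
def tri(s1,a,s2,b):
    o,d=ray(s1,a);p,e=ray(s2,b)
    k=np.linalg.lstsq(np.c_[d,-e],p-o,rcond=None)[0]
    A=o+d*k[0];B=p+e*k[1]; return (A+B)/2,np.linalg.norm(A-B)
def proj(s,X):
    K=np.array([[s['fx'],0,s['cx']],[0,s['fy'],s['cy']],[0,0,1]])
    return cv2.projectPoints(np.array(X,float).reshape(-1,3),cv2.Rodrigues(np.array(s['R'],float))[0],np.array(s['t'],float),K,np.array(s['D'],float))[0][:,0]
E
python3 - <<'E'
from h import *
for n in('scene','top'):
    s=snap(n,n+'0.png');print(n,s['fx'],-np.array(s['R']).T@np.array(s['t']),np.array(s['R'])[2])
st=env.get_state();print(st['ee_pos'],st['orientation'],st['opening'],st['time_s'])
E
```

```text
scene 483.33072677647266 [1.15029146 1.056043   0.87627624] [-0.44525561 -0.70849784 -0.54752009]
top 515.3613909619675 [0.4692755  0.09206998 1.58410921] [ 0.06459664 -0.00932751 -0.99786786]
[0.20363768 0.6428524  0.22060164] [[-9.53308836e-01  3.01996401e-01 -6.61669307e-04]
 [ 3.01997120e-01  9.53306963e-01 -1.89071736e-03]
 [ 5.97841182e-05 -2.00225979e-03 -9.99997994e-01]] 1.0018844451614741 0.1
```

View pics/scene0.png

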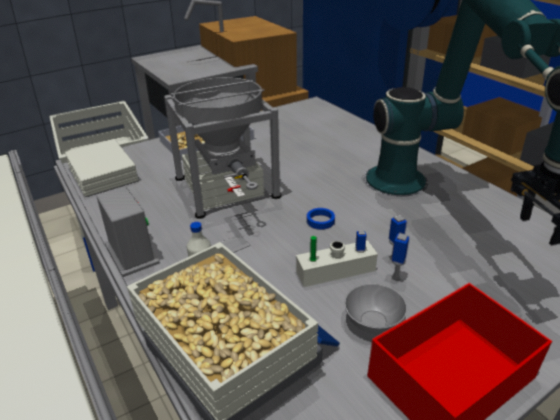

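View pics/top0.png

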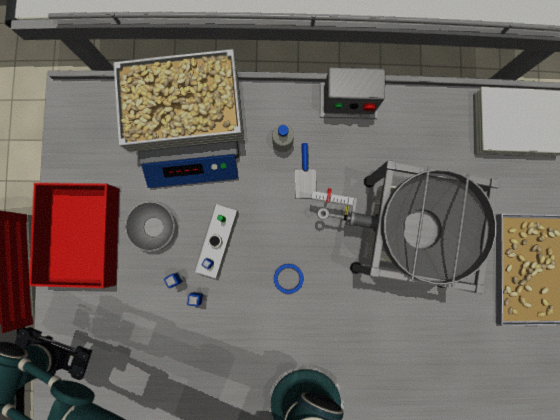

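```bash
python3 - <<'E'
import cv2,numpy as np
t=cv2.imread('pics/top0.png');s=cv2.imread('pics/scene0.png')
f=lambda im,x,y,w,h,k:cv2.resize(im[y:y+h,x:x+w],None,fx=k,fy=k,interpolation=cv2.INTER_CUBIC)
a=np.hstack([f(t,305,180,80,60,5),f(s,205,150,80,60,5)])
b=np.hstack([f(t,160,200,100,75,4),f(s,285,215,100,75,4)]) 
b2=f(t,150,195,100,75,4)
cv2.imwrite('pics/crop1.png',np.vstack([a,b]))
E
```

```text
(no output)
```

View pics/crop1.png

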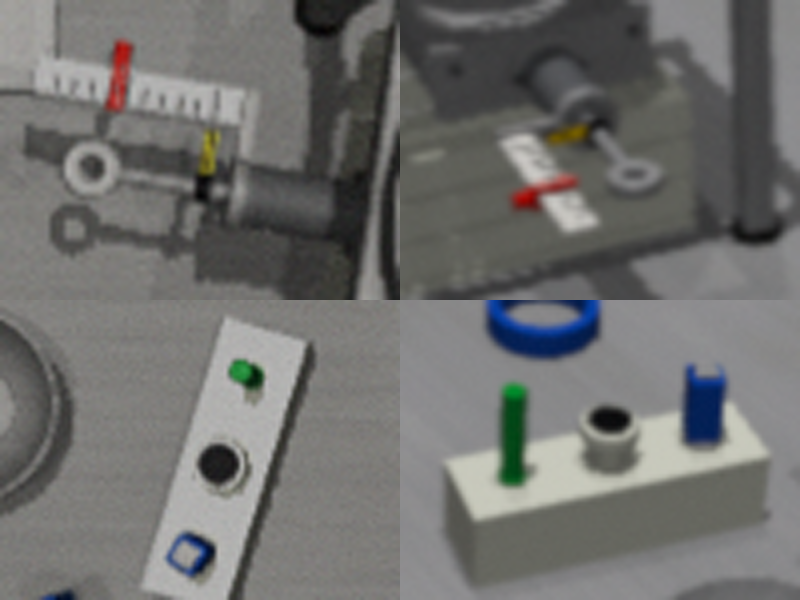

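```bash
python3 - <<'E'
from h import *
s=snap('top');c=snap('scene')
T=lambda x,y,k,ox,oy:((x+.5)/k-.5+ox,(y+.5)/k-.5+oy)
et=T(92,168,5,305,180);es=T(234,176,5,205,150)
E=onz(s,et,.155);print('eye',E,onz(c,es,.155),tri(s,et,c,es))
hs=cv2.cvtColor(s['frame'],cv2.COLOR_RGB2HSV)
def cen(m,x0,y0,x1,y1):
    mm=np.zeros_like(m);mm[y0:y1,x0:x1]=m[y0:y1,x0:x1]
    ys,xs=np.nonzero(mm);P=np.c_[xs,ys].astype(float);r=cv2.minAreaRect(P.astype(np.float32));w,v=np.linalg.eigh(np.cov(P.T));return P.mean(0),len(P),r,v[:,1]
red=cv2.inRange(hs,(0,150,90),(8,255,255))|cv2.inRange(hs,(172,150,90),(180,255,255))
yel=cv2.inRange(hs,(22,120,90),(38,255,255))
blu=cv2.inRange(hs,(105,120,40),(125,255,255))
grn=cv2.inRange(hs,(50,100,40),(80,255,255))
r=cen(red,315,180,345,215);y=cen(yel,335,195,360,225)
print(r,y)
print('clip',onz(s,r[0],.16),'index',onz(s,y[0],.156))
# rod axis from housing points: housing top line centre at x~ crop(290,200)
for p in [(92,168),(160,180),(205,187),(290,198)]: print('rod',onz(s,T(*p,5,305,180),.15))
for p in [(40,78),(245,108)]: print('bar',onz(s,T(*p,5,305,180),.15))
b=cen(blu,195,250,222,275);print(b)
print('cap',onz(s,T(189,256,4,160,200),.12), 'crop scene cap mid',onz(c,T(305,66,4,285,215),.12))
for p in [(228,17),(312,44),(145,288)]: print('blk',onz(s,T(*p,4,160,200),.06))
print('therm',onz(s,T(218,164,4,160,200),.08),'brush',onz(s,T(240,72,4,160,200),.13))
# cap quad corners
for p in [(181,237),(211,247),(199,277),(169,262)]: print('cap',onz(s,T(*p,4,160,200),.12))
E
```

```text
eye [ 0.572287   -0.03135702  0.155     ] [ 0.5746866  -0.02541252  0.155     ] (array([ 0.57210118, -0.03139761,  0.15125051]), np.float64(0.001067691741694411))
(array([328.44444444, 194.25925926]), 27, ((328.4384765625, 194.9923095703125), (2.3566598892211914, 12.279438018798828), 7.125016689300537), array([-0.1405069,  0.9900797])) (array([346.33333333, 210.33333333]), 21, ((346.3499755859375, 210.0499725341797), (2.404163122177124, 7.9195966720581055), 8.13010311126709), array([-0.09110913,  0.99584091]))
clip [ 0.62503476 -0.04543913  0.16      ] index [ 0.58144592 -0.09634382  0.156     ]
rod [ 0.57264741 -0.03178885  0.15      ]
rod [ 0.56663743 -0.06996744  0.15      ]
rod [ 0.56318459 -0.09526098  0.15      ]
rod [ 0.55789989 -0.14312387  0.15      ]
bar [ 0.62260794 -0.00199241  0.15      ]
bar [ 0.60798519 -0.11735413  0.15      ]
(array([208.84375, 262.84375]), 32, ((207.10000610351562, 263.3000183105469), (8.497057914733887, 8.497057914733887), 26.56505012512207), array([0.21799908, 0.97594897]))
cap [0.42541872 0.29288281 0.12      ] crop scene cap mid [0.42721135 0.29554375 0.12      ]
blk [0.60101361 0.27675984 0.06      ]
blk [0.58206959 0.21386014 0.06      ]
blk [0.39940049 0.33309296 0.06      ]
therm [0.49157162 0.27885506 0.08      ] brush [0.55610428 0.25874244 0.13      ]
cap [0.43874042 0.29890448 0.12      ]
cap [0.43209887 0.27740789 0.12      ]
cap [0.41072363 0.28541711 0.12      ]
cap [0.42088473 0.30699508 0.12      ]
```

Call:
step_arm([
  [[0,0,0],[-1.5,-1.3,-0.5],5],
  [[0,0,0],[-3.2,-2.7,0],5],
  [[0,0,0],[-3.2,-2.7,0],5],
  [[0,0,0],[-3.2,-2.7,0],5],
  [[0,0,0],[-3.2,-2.7,0],5],
])

```text
time_s: 0.7
ee_pos: [0.3045, 0.4826, 0.2271]
orientation: [[-0.953, 0.302, 0.001], [0.302, 0.953, -0.0], [-0.001, -0.0, -1.0]]
wrist_force: [1.2, -0.8, -0.7]
opening: 0.579
grip_force: 0.0
```

Call:
step_arm([
  [[0,0,0],[-3.2,-2.7,0],5],
  [[0,0,0],[-3.2,-2.7,0],5],
  [[0,0,0],[-3.2,-2.7,0],5],
  [[0,0,0],[-3.2,-2.7,0],5],
  [[0,0,0],[-2,-1.7,0],5],
])

```text
time_s: 1.2
ee_pos: [0.408, 0.3177, 0.2272]
orientation: [[-0.953, 0.304, 0.001], [0.304, 0.953, -0.001], [-0.001, -0.0, -1.0]]
wrist_force: [-0.4, 0.7, 0.2]
opening: 0.568
grip_force: 0.0
```

Call:
step_arm([
  [[0,0,0],[-1.5,-1.2,0],5],
  [[0,0,0.063],[-1.0,-0.8,0],5],
  [[0,0,0],[0,0,0],5],
])

```text
time_s: 1.5
ee_pos: [0.4255, 0.2923, 0.2271]
orientation: [[-0.931, 0.364, 0.001], [0.364, 0.931, -0.0], [-0.001, -0.0, -1.0]]
wrist_force: [0.4, -0.2, -0.3]
opening: 0.567
grip_force: 0.0
```

```bash
python3 - <<'E'
from h import *
snap('scene','s1.png')
st=env.get_state();R=np.array(st['orientation']);p=np.array(st['ee_pos']);print(p,R,R.T@(np.array([.4254,.2922,.2])-p),st['wrist_force'],st['time_s'])
E
```

```text
[0.42496703 0.2932518  0.22707897] [[-9.32011560e-01  3.62428481e-01  2.21456236e-04]
 [ 3.62428510e-01  9.32011568e-01  1.09450522e-04]
 [-1.66731787e-04  1.82271205e-04 -9.99999969e-01]] [-0.00078022 -0.00082831  0.02707895] [-0.51421543  1.16438066  0.03652625] 1.55
```

View pics/s1.png

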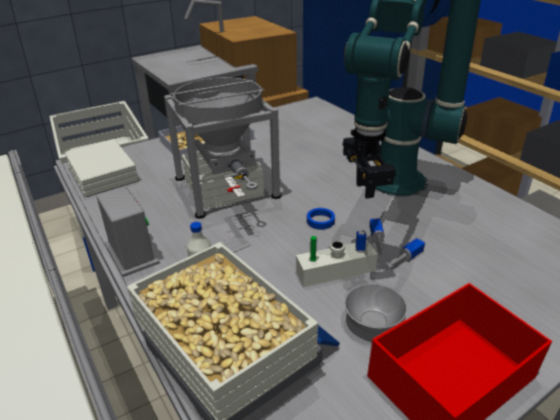

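```bash
python3 - <<'E'
from h import *
s=snap('top');c=snap('scene')
print(proj(c,[[.425,.2932,.227],[.425,.2932,.21],[.4254,.2922,.12]]),proj(s,[[.425,.2932,.227]]))
f=lambda im,x,y,w,h,k:cv2.resize(im[y:y+h,x:x+w],None,fx=k,fy=k,interpolation=cv2.INTER_CUBIC)
a=np.hstack([f(s['frame'],140,210,100,110,4),f(c['frame'],340,150,100,110,4)])
cv2.imwrite('pics/c2.png',a[:,:,::-1])
E
```

```text
[[363.98319176 196.17972963]
 [363.48530883 201.83707331]
 [360.57270565 230.28343411]] [[201.15567771 264.8892358 ]]
```

View pics/c2.png

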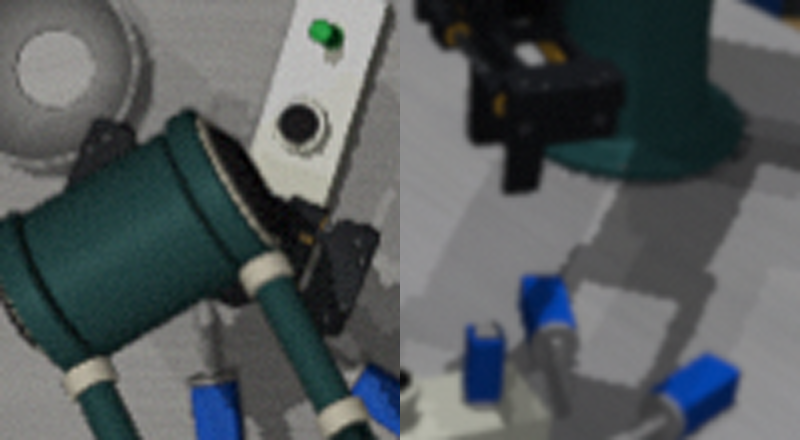

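```bash
python3 - <<'E'
from h import *
s=snap('top');c=snap('scene')
print(tri(s,(193.5,304.2),c,(381,234.5)), tri(s,(194,311),c,(377,227)))
print(onz(c,(381,250),.01),onz(s,(190.5,287),.01))
print(onz(c,(377,227),.02),onz(c,(425,247),.02))
E
```

```text
(array([0.32915775, 0.31513891, 0.08358147]), np.float64(0.05859128722839597)) (array([0.32087981, 0.3036874 , 0.1011412 ]), np.float64(0.08086049516868918))
[0.33434151 0.28794736 0.01      ] [0.3500632 0.3562873 0.01     ]
[0.27733056 0.20644283 0.02      ] [0.22986758 0.35839451 0.02      ]
```

Call:
step_arm([
  [[0,0,0],[-0.1,-0.1,3],5],
  [[0,0,0],[0,0,3],5],
  [[0,0,0],[0,0,2],5],
  [[0,0,0],[0,0,1],5],
  [[0,0,0],[0,0,1],5],
])

```text
time_s: 2.25
ee_pos: [0.4251, 0.2937, 0.1264]
orientation: [[-0.933, 0.36, -0.0], [0.36, 0.933, 0.0], [0.0, -0.0, -1.0]]
wrist_force: [0.1, 1.2, 0.7]
opening: 0.57
grip_force: 0.0
```

Call:
step_arm([
  [[0,0,0],[0,0,1],5],
  [[0,0,0],[0,0,1],5],
  [[0,0,0],[0,0,1],5],
  [[0,0,0],[0,0,1.0],5],
  [[0,0,0],[0,0,0],5],
])

```text
time_s: 2.75
ee_pos: [0.4242, 0.2924, 0.0851]
orientation: [[-0.932, 0.361, -0.003], [0.362, 0.932, -0.002], [0.002, -0.002, -1.0]]
wrist_force: [0.2, -0.7, -0.1]
opening: 0.569
grip_force: 0.0
```

Call:
step_arm([
  [[0,0,0],[0,0,0],2],
  [[0,0,0],[0,0,0],2],
  [[0,0,0],[0,0,0],2],
  [[0,0,0],[0,0,0],2],
  [[0,0,0],[0,0,0],2],
])

```text
time_s: 3.25
ee_pos: [0.4257, 0.2935, 0.0874]
orientation: [[-0.932, 0.361, 0.001], [0.361, 0.932, 0.001], [-0.001, 0.001, -1.0]]
wrist_force: [-0.8, 0.3, 2.6]
opening: 0.273
grip_force: 28.6
```

Call:
step_arm([
  [[0,0,0],[0,0,-1],2],
  [[0,0,0],[0,0,-1.5],2],
  [[0,0,0],[0,0,-1.5],2],
  [[0,0,0],[0,0,-2],2],
  [[0,0,0],[0,0,-2.5],2],
])

```text
time_s: 3.75
ee_pos: [0.425, 0.2929, 0.1732]
orientation: [[-0.932, 0.361, -0.0], [0.361, 0.932, -0.0], [0.0, -0.001, -1.0]]
wrist_force: [-0.8, 0.1, -1.8]
opening: 0.279
grip_force: 28.5
```

Call:
step_arm([
  [[0,0,0],[0,0,-3],2],
  [[0,0,0],[0,0,-3],2],
  [[0,0,0],[0,0,-2],2],
  [[0,0,0],[0,0,-0.5],2],
  [[0,0,0],[0,0,0],2],
])

```text
time_s: 4.25
ee_pos: [0.4259, 0.2935, 0.2586]
orientation: [[-0.932, 0.361, 0.003], [0.361, 0.932, 0.002], [-0.002, 0.002, -1.0]]
wrist_force: [0.3, 0.3, -1.8]
opening: 0.276
grip_force: 28.5
```

```bash
python3 - <<'E'
from h import *
c=snap('scene');cv2.imwrite('pics/c3.png',cv2.resize(c['frame'][140:260,300:440],None,fx=5,fy=5)[:,:,::-1])
st=env.get_state();R=np.array(st['orientation']);p=np.array(st['ee_pos']);print(p,st['opening'],st['grip_force'],st['time_s'])
print(R.T@(np.array([.5723+.02*.128,-.0314+.02*.992,p[2]])-p),proj(c,p-[0,0,.071]),proj(c,p))
E
```

```text
[0.42522218 0.2930574  0.25695904] 0.2773458268799851 28.535999665036798 4.3
[-2.49628123e-01 -2.29932685e-01  1.56450878e-06] [[362.68794941 209.69562573]] [[364.76789561 186.00182909]]
```

View pics/c3.png

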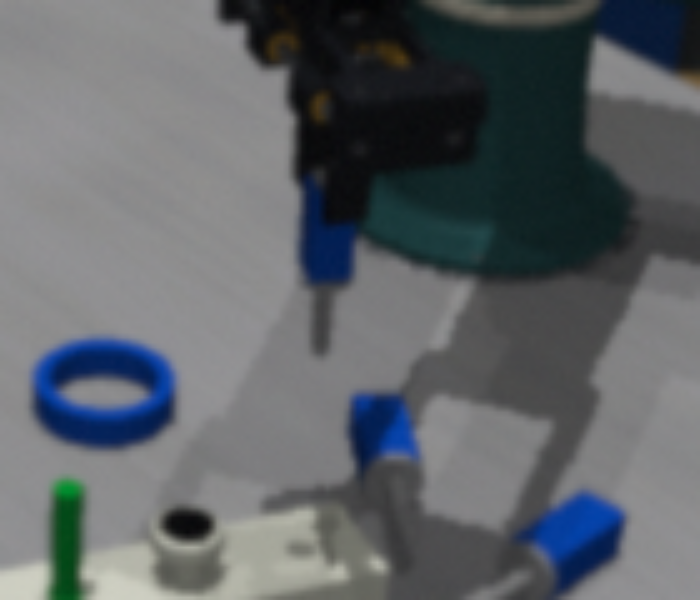

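```bash
python3 - <<'E'
from h import *
c=snap('scene')
st=env.get_state();R=np.array(st['orientation']);p=np.array(st['ee_pos'])
L=[(0,.012,.017),(0,.025,.017),(.009,.025,.017),(-.009,.025,.017),(0,-.025,.017),(0,0,.022),(0,0,.071),(0,0,-.034),(.037,.093,-.047),(-.037,.093,-.047),(.037,-.093,-.047)]
for l,q in zip(L,proj(c,[p+R@np.array(l) for l in L])): print(l,((q-[300,140])*5).round())
E
```

```text
(0, 0.012, 0.017) [330. 273.]
(0, 0.025, 0.017) [339. 286.]
(0.009, 0.025, 0.017) [356. 284.]
(-0.009, 0.025, 0.017) [321. 288.]
(0, -0.025, 0.017) [305. 235.]
(0, 0, 0.022) [321. 269.]
(0, 0, 0.071) [314. 350.]
(0, 0, -0.034) [329. 172.]
(0.037, 0.093, -0.047) [476. 235.]
(-0.037, 0.093, -0.047) [325. 254.]
(0.037, -0.093, -0.047) [337.  57.]
```

```bash
python3 - <<'E'
from h import *
print(env.tips_ahead,[a for a in dir(env) if a[0]!='_'])
c=snap('scene')
I=c['frame'][165:215,355:400].astype(int)
# darkness/blue map
for r in range(165,214,2): print(r,''.join('B' if (p[2]>p[0]+40 and p[2]>60) else '#' if p.sum()<120 else 'o' if p.sum()<220 else '.' for p in c['frame'][r,350:405].astype(int)))
E
```

```text
0.017 ['PlanningError', 'finish_job', 'get_state', 'snapshot', 'tips_ahead']
165 .........o#############################################
167 .........o#############################################
169 .........o#############################################
171 .........o#############################################
173 .........o#############################################
175 .........o###oo########################################
177 ..........o#Boo###########o############################
179 ...........BBB###########oooo##########################
181 ...........BBB###########ooooooooo#####################
183 ...........BBB##########ooooooooooooooo#o##############
185 ...........BBB##########ooooooooooooooooooooooooo######
187 ..........oBBBBBBBBBBooo##ooooooooooooooooooooooo######
189 ..........oBBBBBBBBBB...oooo###ooooooooooooooooo#######
191 ..........oBBBBBBBBBB.........ooo###ooooooooooo########
193 ..........oBBBBBBBBBB...............ooooooo############
195 ...........oBBBBBBBB.........................ooooooo###
197 ............ooooooo...........................ooooooooo
199 ..............oo.......................................
201 ..............oo.......................................
203 .............ooo.......................................
205 .............oo........................................
207 .............ooo.......................................
209 .............oo........................................
211 ....................................................ooo
213 .......................................................
```

Call:
step_arm([
  [[0,0,0],[0,0,3],2],
  [[0,0,0],[0,0,3],2],
  [[0,0,0],[0,0,3],2],
  [[0,0,0],[0,0,2],2],
  [[0,0,0],[0,0,0.5],2],
])

```text
time_s: 4.9
ee_pos: [0.4222, 0.2912, 0.1371]
orientation: [[-0.932, 0.361, -0.007], [0.361, 0.932, -0.005], [0.005, -0.007, -1.0]]
wrist_force: [0.2, -0.2, -1.0]
opening: 0.275
grip_force: 28.5
```

Call:
step_arm([
  [[0,0,0],[0,0,0.5],2],
  [[0,0,0],[0,0,1.5],2],
  [[0,0,0],[0,0,1.5],2],
  [[0,0,0],[0,0,1.5],2],
  [[0,0,0],[0,0,0.4],2],
])

```text
time_s: 5.4
ee_pos: [0.425, 0.2932, 0.0871]
orientation: [[-0.932, 0.362, -0.001], [0.362, 0.932, -0.0], [0.001, -0.001, -1.0]]
wrist_force: [-4.3, -2.7, 17.7]
opening: 0.274
grip_force: 29.1
```

Call:
step_arm([
  [[0,0,0],[0,0,0],5],
  [[0,0,0],[0,0,0],5],
  [[0,0,0],[0,0,0],5],
])

```text
time_s: 5.7
ee_pos: [0.4255, 0.2933, 0.0879]
orientation: [[-0.932, 0.361, 0.0], [0.361, 0.932, 0.0], [-0.0, 0.0, -1.0]]
wrist_force: [-0.5, -0.3, 0.1]
opening: 0.526
grip_force: 0.0
```

Call:
step_arm([
  [[0,0,0],[0,0,0.4],5],
  [[0,0,0],[0,0,0.3],5],
  [[0,0,0],[0,0,0.3],5],
])

```text
time_s: 6.0
ee_pos: [0.4252, 0.2931, 0.0774]
orientation: [[-0.932, 0.361, -0.0], [0.361, 0.932, -0.0], [0.0, -0.0, -1.0]]
wrist_force: [-0.8, 1.0, -0.5]
opening: 0.566
grip_force: 0.0
```

```bash
python3 - <<'E'
from h import *
c=snap('scene')
cv2.imwrite('pics/c4.png',cv2.resize(c['frame'][170:290,290:430],None,fx=5,fy=5)[:,:,::-1])
st=env.get_state();print(st['ee_pos'],st['wrist_force'],st['opening'])
E
```

```text
[0.42486316 0.29285446 0.07688374] [ 0.2167931  -1.09971522 -0.28689339] 0.5634248393370631
```

View pics/c4.png

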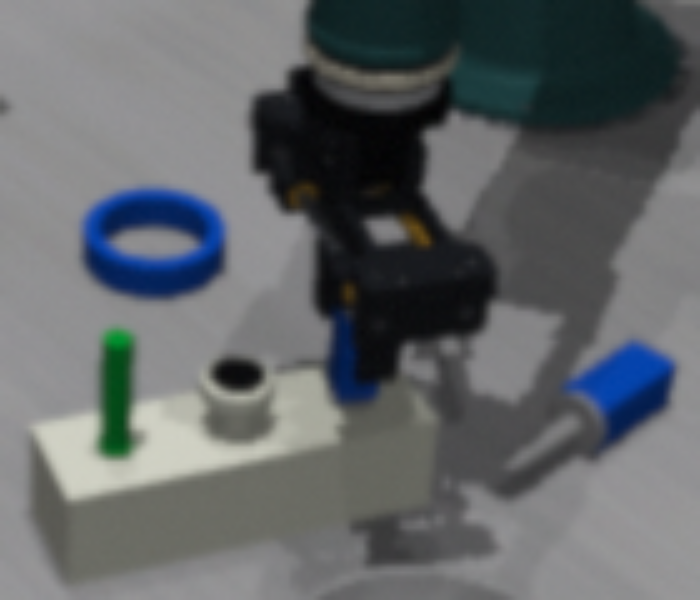

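Call:
step_arm([
  [[0,0,0],[0,0,0.2],5],
  [[0,0,0],[0,0,0.2],5],
  [[0,0,0],[0,0,0],5],
])

```text
time_s: 6.35
ee_pos: [0.4251, 0.2931, 0.0735]
orientation: [[-0.932, 0.361, -0.0], [0.361, 0.932, -0.0], [0.0, -0.0, -1.0]]
wrist_force: [-0.1, -0.2, 0.5]
opening: 0.566
grip_force: 0.0
```

Call:
step_arm([
  [[0,0,0],[0,0,0.3],5],
  [[0,0,0],[0,0,0.3],5],
  [[0,0,0],[0,0,0.2],5],
  [[0,0,0],[0,0,0.2],5],
  [[0,0,0],[0,0,0],5],
])

```text
time_s: 6.85
ee_pos: [0.425, 0.293, 0.0634]
orientation: [[-0.932, 0.361, -0.001], [0.361, 0.932, -0.0], [0.0, -0.001, -1.0]]
wrist_force: [-0.2, 0.3, -0.3]
opening: 0.568
grip_force: 0.0
```

```bash
python3 - <<'E'
from h import *
c=snap('scene')
print(proj(c,[.4254,.2922,.06]),proj(c,[.4254,.2922,.12]))
for r in range(222,262): print(r,''.join('B' if (p[2]>p[0]+40 and p[2]>60) else '#' if p.sum()<120 else 'o' if p.sum()<220 else '.' for p in c['frame'][r,345:395].astype(int)))
st=env.get_state();print(st['ee_pos'],st['wrist_force'],st['opening'])
E
```

```text
[[358.9597293  248.12147646]] [[360.57270565 230.28343411]]
222 ........ooo#######o......o#oooo####Bo.............
223 ........o#oo#######oooooo###ooo#####ooooo.........
224 ........o###############################oo........
225 ........o#################################o.......
226 ........o#################################o.......
227 ........o##################################o......
228 ........###################################o......
229 ........###################################o......
230 ........###################################o......
231 ........###################################o......
232 ........######o############################o......
233 ........######o############################.......
234 ........##################################o.......
235 ........o#################################........
236 ........o################################o........
237 .........oo##BB##########################o........
238 ...........oBBB##########################o........
239 ...........oBBB##########################.........
240 ...........oBBB########################oo.....
[... 551 characters left out ...]
...
251 ..............oooooo.............ooooo............
252 .................................ooooo............
253 ..................................oooo............
254 ..................................ooo.............
255 ..................................................
256 ..................................................
257 ..................................................
258 ..................................................
259 ..................................................
260 ..................................................
261 ..................................................
[0.42517686 0.29308293 0.06358179] [ 0.45417784 -0.34407517 -0.4436863 ] 0.5664314532448865
```

Call:
step_arm([
  [[0,0,0],[0,0,0.1],2],
  [[0,0,0],[0,0,0],2],
  [[0,0,0],[0,0,0],2],
  [[0,0,0],[0,0,0],2],
  [[0,0,0],[0,0,0],2],
])

```text
time_s: 7.4
ee_pos: [0.4254, 0.2933, 0.0629]
orientation: [[-0.932, 0.361, 0.0], [0.361, 0.932, 0.0], [-0.0, 0.0, -1.0]]
wrist_force: [0.6, 0.8, -0.4]
opening: 0.273
grip_force: 29.1
```

Call:
step_arm([
  [[0,0,0],[0,0,-1],2],
  [[0,0,0],[0,0,-2],2],
  [[0,0,0],[0,0,-2],2],
  [[0,0,0],[0,0,-2],2],
  [[0,0,0],[0,0,-2],2],
])

```text
time_s: 7.9
ee_pos: [0.4249, 0.2928, 0.154]
orientation: [[-0.932, 0.361, -0.001], [0.361, 0.932, -0.001], [0.0, -0.001, -1.0]]
wrist_force: [0.0, -0.5, -1.6]
opening: 0.269
grip_force: 29.6
```

Call:
step_arm([
  [[0,0,0],[0,0,-3],2],
  [[0,0,0],[0,0,-3],2],
  [[0,0,0],[0,0,-2.5],2],
  [[0,0,0],[0,0,-0.5],2],
  [[0,0,0],[0,0,0],2],
])

```text
time_s: 8.4
ee_pos: [0.4257, 0.2933, 0.2438]
orientation: [[-0.932, 0.361, 0.002], [0.361, 0.932, 0.001], [-0.001, 0.001, -1.0]]
wrist_force: [-0.5, -0.6, -1.2]
opening: 0.269
grip_force: 29.6
```

```bash
python3 - <<'E'
from h import *
c=snap('scene')
st=env.get_state();R=np.array(st['orientation']);p=np.array(st['ee_pos']);print(p,R,st['opening'],st['grip_force'],st['time_s'])
print(proj(c,p-[0,0,.048]))
for r in range(165,222): print(r,''.join('B' if (p[2]>p[0]+40 and p[2]>60) else '#' if p.sum()<120 else 'o' if p.sum()<230 else '.' for p in c['frame'][r,345:395].astype(int)))
E
```

```text
[0.42491065 0.29284444 0.24226188] [[-9.32412080e-01  3.61396390e-01 -6.02168552e-04]
 [ 3.61396698e-01  9.32412011e-01 -5.18398169e-04]
 [ 3.74121964e-04 -7.00982442e-04 -9.99999684e-01]] 0.2711913124929203 29.647828666493297 8.45
[[362.96441147 206.92578763]]
165 ............o####ooo##############################
166 ............o####ooo##############################
167 .............o###ooo##############################
168 ..............###ooo##############################
169 ..............o###o###############################
170 ..............o###################################
171 ..............o###oo##############################
172 ..............o##Boo##############################
173 ..............###BB###############################
174 ..............###BB###############################
175 ..............###BB###############################
176 ..............####B###############################
177 ..............####B###############################
178 ..............###BB###############################
179 ..............####B###############################
180 .........
[... 1596 characters left out ...]
........................................
210 ..................................................
211 ..................................................
212 ..................................................
213 ..................................................
214 ..................................................
215 ..................................................
216 ..................................................
217 ....................................o.............
218 ...................................o..............
219 .........................BBBBBBBBBBo..............
220 .........................BBBBBBBBBBB..............
221 .........................BBBBBBBBBBBB.............
```

Call:
step_arm([
  [[0,0,0],[-1.5,-1.5,0],2],
  [[0,0,0],[-2.5,-2.5,0],2],
  [[0,0,0],[-2.5,-2.5,0],2],
  [[0,0,0],[-2.5,-2.5,0],2],
  [[0,0,0],[-2.5,-2.5,0],2],
])

```text
time_s: 8.95
ee_pos: [0.4898, 0.1428, 0.2402]
orientation: [[-0.933, 0.361, -0.004], [0.361, 0.933, -0.001], [0.004, -0.003, -1.0]]
wrist_force: [1.5, 0.8, -1.7]
opening: 0.273
grip_force: 29.6
```

Call:
step_arm([
  [[0,0,0],[-2.5,-2.5,0],2],
  [[0,0,0],[-2.5,-2.5,0],2],
  [[0,0,0],[-2.5,-2.5,0],2],
  [[0,0,0],[-2.5,-2.5,0],2],
  [[0,0,0],[-1.5,-1.5,0],2],
])

```text
time_s: 9.45
ee_pos: [0.5559, -0.0068, 0.2399]
orientation: [[-0.932, 0.363, -0.004], [0.363, 0.932, -0.001], [0.004, -0.002, -1.0]]
wrist_force: [0.6, 0.2, -1.1]
opening: 0.267
grip_force: 29.6
```

Call:
step_arm([
  [[0,0,0],[-1.5,-1.4,0],2],
  [[0,0,0],[-0.9,-0.5,0],2],
  [[0,0,-0.12],[0,0,0],2],
  [[0,0,-0.12],[0,0,0],2],
  [[0,0,0],[0,0,0],2],
])

```text
time_s: 9.95
ee_pos: [0.5713, -0.0304, 0.2411]
orientation: [[-0.992, 0.129, -0.003], [0.129, 0.992, 0.001], [0.003, 0.0, -1.0]]
wrist_force: [-0.3, 1.0, -2.5]
opening: 0.269
grip_force: 29.6
```

```bash
python3 - <<'E'
from h import *
s=snap('top');c=snap('scene')
st=env.get_state();R=np.array(st['orientation']);p=np.array(st['ee_pos']);print(p,R,st['opening'],st['grip_force'],st['wrist_force'],st['time_s'])
print('tip pred',proj(c,p-[0,0,.048]),R.T@(np.array([.5723,-.0314,p[2]])-p))
f=lambda im,x,y,w,h,k:cv2.resize(im[y:y+h,x:x+w],None,fx=k,fy=k,interpolation=cv2.INTER_CUBIC)
cv2.imwrite('pics/c5.png',np.hstack([f(c['frame'],210,130,80,90,6),f(s['frame'],300,180,50,90,6)])[:,:,::-1])
E
```

```text
[ 0.57150041 -0.030265    0.24162851] [[-9.91277672e-01  1.31773856e-01 -2.05628119e-03]
 [ 1.31773267e-01  9.91279794e-01  4.19907628e-04]
 [ 2.09368284e-03  1.45282166e-04 -9.99997798e-01]] 0.27529463179094216 29.647829979658127 [-0.62664938  0.56117974 -1.71989424] 10.05
tip pred [[250.83629483 172.32192714]] [-9.42173929e-04 -1.01974147e-03 -2.12076831e-06]
```

View pics/c5.png

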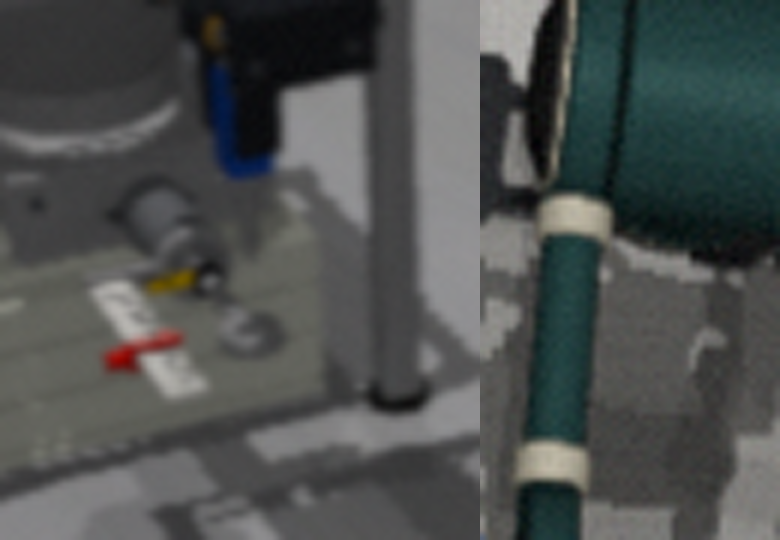

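Call:
step_arm([
  [[0,0,0],[-0.2,-0.15,0],2],
  [[0,0,0],[0,0,1.5],2],
  [[0,0,0],[0,0,1.5],2],
  [[0,0,0],[0,0,0.5],2],
  [[0,0,0],[0,0,0],2],
])

```text
time_s: 10.55
ee_pos: [0.5724, -0.0324, 0.2053]
orientation: [[-0.992, 0.13, -0.004], [0.13, 0.992, 0.0], [0.004, -0.0, -1.0]]
wrist_force: [-0.1, -0.7, -1.7]
opening: 0.267
grip_force: 29.6
```

```bash
python3 - <<'E'
from h import *
P=[];W=[]
for i in range(6):
    c=snap('scene');st=env.get_state();P.append(st['ee_pos']);W.append(st['wrist_force'])
p=np.mean(P,0);print(p,np.std(P,0),np.mean(W,0))
print('tip pred',proj(c,p-[0,0,.048]),'eye',proj(c,[.5722,-.0314,.155]))
cv2.imwrite('pics/c6.png',cv2.resize(c['frame'][150:210,215:285],None,fx=10,fy=10,interpolation=cv2.INTER_CUBIC)[:,:,::-1])
E
```

```text
[ 0.57406829 -0.03255504  0.20789063] [4.65401691e-04 5.27629566e-05 7.48195334e-04] [-0.00718769  0.2466716  -1.36023822]
tip pred [[250.29060808 182.28718067]] eye [[251.123574   183.70189617]]
```

View pics/c6.png

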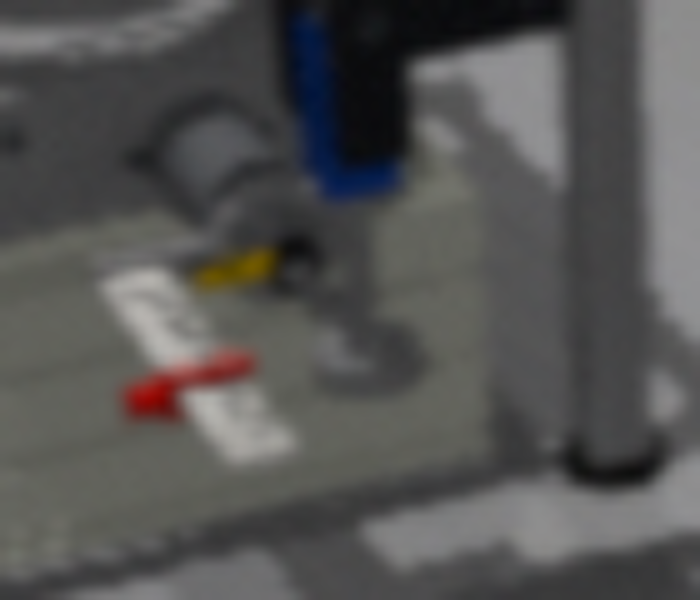

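Call:
step_arm([
  [[0,0,0],[0.1,0.05,0],2],
  [[0,0,0],[0,0,0.5],2],
  [[0,0,0],[0,0,0.4],2],
  [[0,0,0],[0,0,0.3],2],
  [[0,0,0],[0,0,0],2],
])

```text
time_s: 11.35
ee_pos: [0.5724, -0.0319, 0.1948]
orientation: [[-0.992, 0.129, -0.002], [0.129, 0.992, 0.0], [0.002, -0.0, -1.0]]
wrist_force: [-0.2, -0.5, -0.7]
opening: 0.27
grip_force: 29.6
```

Call:
step_arm([
  [[0,0,0],[0,0,0.5],2],
  [[0,0,0],[0,0,0.5],2],
  [[0,0,0],[0,0,0],2],
])

```text
time_s: 11.65
ee_pos: [0.5723, -0.0319, 0.1846]
orientation: [[-0.992, 0.129, -0.002], [0.129, 0.992, 0.0], [0.002, -0.0, -1.0]]
wrist_force: [-0.4, 0.6, -2.1]
opening: 0.268
grip_force: 29.6
```

```bash
python3 - <<'E'
from h import *
P=[];W=[]
for i in range(4):
    c=snap('scene');st=env.get_state();P.append(st['ee_pos']);W.append(st['wrist_force'])
print(np.mean(P,0),np.mean(W,0))
E
```

```text
[ 0.5728889  -0.03191559  0.18554415] [ 0.19487675 -0.23347067 -1.5403736 ]
```

Call:
step_arm([
  [[0,0,0],[0,0,0.6],2],
  [[0,0,0],[0,0,0.6],2],
  [[0,0,0],[0,0,0.5],2],
  [[0,0,0],[0,0,0.5],2],
  [[0,0,0],[0,0,0],2],
])

```text
time_s: 12.35
ee_pos: [0.5722, -0.0319, 0.1625]
orientation: [[-0.992, 0.129, -0.002], [0.129, 0.992, 0.0], [0.002, -0.0, -1.0]]
wrist_force: [-0.3, 0.2, -1.2]
opening: 0.27
grip_force: 29.6
```

```bash
python3 - <<'E'
from h import *
P=[];W=[]
for i in range(6):
    c=snap('scene');st=env.get_state();P.append(st['ee_pos']);W.append(st['wrist_force'])
print(np.mean(P,0),np.mean(W,0),st['opening'],st['time_s'])
cv2.imwrite('pics/c7.png',cv2.resize(c['frame'][150:210,215:285],None,fx=10,fy=10,interpolation=cv2.INTER_CUBIC)[:,:,::-1])
E
```

```text
[ 0.57306627 -0.03192108  0.16379092] [ 0.11069383 -0.31171035 -1.39468913] 0.26903625267946657 12.65
```

View pics/c7.png

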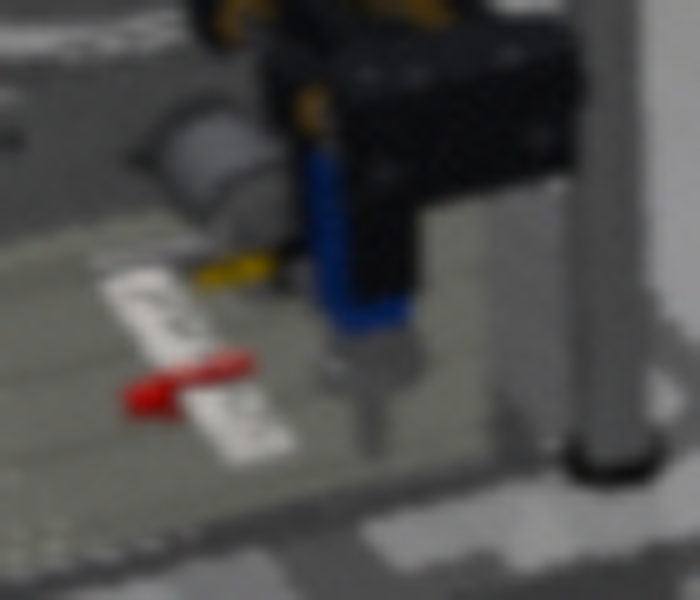

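Call:
step_arm([
  [[0,0,0],[0,0.4,0],2],
  [[0,0,0],[0,0.6,0],2],
  [[0,0,0],[0,0.6,0],2],
  [[0,0,0],[0,0.6,0],2],
  [[0,0,0],[0,0.6,0],2],
])

```text
time_s: 13.15
ee_pos: [0.5771, -0.0061, 0.1642]
orientation: [[-0.992, 0.129, 0.001], [0.129, 0.992, -0.004], [-0.002, -0.004, -1.0]]
wrist_force: [-0.0, -8.0, -1.3]
opening: 0.271
grip_force: 29.6
```

Call:
step_arm([
  [[0,0,0],[0,0.6,0],2],
  [[0,0,0],[0,0.6,0],2],
  [[0,0,0],[0,0.6,0],2],
  [[0,0,0],[0,0.4,0],2],
  [[0,0,0],[0,0,0],2],
])

```text
time_s: 13.65
ee_pos: [0.5802, 0.0153, 0.1642]
orientation: [[-0.992, 0.128, 0.001], [0.128, 0.992, -0.005], [-0.002, -0.005, -1.0]]
wrist_force: [-0.4, -9.1, -0.8]
opening: 0.273
grip_force: 29.7
```

```bash
cat > m.py <<'E'
from h import *
P=[];W=[]
for i in range(4):
    c=snap('scene');st=env.get_state();P.append(st['ee_pos']);W.append(st['wrist_force'])
s=snap('top')
print(np.mean(P,0),np.mean(W,0),st['opening'],st['grip_force'],st['time_s'])
yv=np.array([.13,.9915]);xv=np.array([.9915,-.13])
def masks(im):
    h=cv2.cvtColor(im,cv2.COLOR_RGB2HSV)
    return cv2.inRange(h,(0,150,70),(8,255,255))|cv2.inRange(h,(172,150,70),(180,255,255)),cv2.inRange(h,(20,120,60),(38,255,255))
for n,q,b in(('scene',c,(215,150,270,210)),('top',s,(312,180,362,225))):
    r=[]
    for m,z in zip(masks(q['frame']),(.160,.156)):
        k=np.zeros_like(m);k[b[1]:b[3],b[0]:b[2]]=m[b[1]:b[3],b[0]:b[2]]
        ys,xs=np.nonzero(k)
        if len(xs)<4: r.append(None);continue
        X=onz(q,(xs.mean(),ys.mean()),z)[:2];r.append(X);print(n,len(xs),xs.mean().round(1),ys.mean().round(1),X.round(4),'x,y hop',(X@xv).round(4),(X@yv).round(4))
    if r[0] is not None and r[1] is not None: print(n,'clip-index y mm',1e3*(r[0]-r[1])@yv)
E
python3 m.py
```

```text
[0.58019794 0.01498277 0.16425893] [ 0.99996776 -9.26349226 -0.98724684] 0.2698014196323648 29.701123237609863 13.85
scene 20 231.6 188.7 [ 0.6367 -0.0312] x,y hop 0.6353 0.0518
scene 25 246.2 179.5 [ 0.5728 -0.0599] x,y hop 0.5757 0.0151
scene clip-index y mm 36.772853565287
```

```bash
python3 - <<'E'
from h import *
c=snap('scene')
cv2.imwrite('pics/c8.png',np.hstack([cv2.resize(x[155:210,220:270],None,fx=8,fy=8,interpolation=cv2.INTER_CUBIC) for x in (cv2.imread('pics/scene0.png'),c['frame'][:,:,::-1])]))
def pc(z,o): # predicted index tip / mid positions for opening o (mm)
    e=np.array([.5722,-.0314]);y=np.array([.13,.9915]);x=np.array([.9915,-.13])
    return proj(c,[[*(e+y*(o/1e3-.063)+x*k),z] for k in(.008,.02,.032)])
for o in (0,45,56): print(o,pc(.156,o).round(1).tolist())
E
sed -i 's/^P=\[\];W/import sys\nP=[];W/' m.py
```

```text
0 [[240.8, 174.7], [237.1, 175.5], [233.4, 176.4]]
45 [[246.3, 181.3], [242.5, 182.2], [238.8, 183.2]]
56 [[247.7, 183.0], [243.9, 183.9], [240.1, 184.9]]
```

View pics/c8.png

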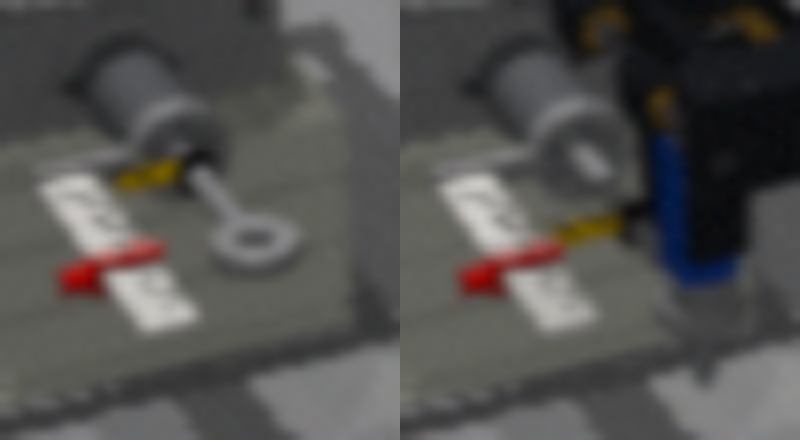

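```bash
cat > m2.py <<'E'
from h import *
def cen(im):
    im=im.astype(float)[150:215,215:275];w=np.clip(np.minimum(im[:,:,0],im[:,:,1])-im[:,:,2]-35,0,None)
    w[im[:,:,1]<im[:,:,0]*.6]=0
    ys,xs=np.mgrid[150:215,215:275];return np.array([(w*xs).sum(),(w*ys).sum()])/w.sum(),w.sum()
a,wa=cen(cv2.imread('pics/scene0.png')[:,:,::-1])
B=[];P=[];W=[]
for i in range(4):
    c=snap('scene');B.append(cen(c['frame'])[0]);st=env.get_state();P.append(st['ee_pos']);W.append(st['wrist_force'])
b=np.mean(B,0);print(a,wa,b,cen(c['frame'])[1])
e=np.array([.5722,-.0314]);y=np.array([.13,.9915]);x=np.array([.9915,-.13])
f=lambda o:proj(c,[*(e+y*(o-.063)+x*.02),.156])[0]-proj(c,[*(e-y*.063+x*.02),.156])[0]
os=np.arange(0,.08,.0005);D=np.array([f(o) for o in os]);k=np.argmin(((D-(b-a))**2).sum(1));print('opening',os[k],'resid',b-a-D[k])
print(np.mean(P,0),np.mean(W,0),st['grip_force'],st['opening'],np.array(st['orientation'])[:,2],st['time_s'])
E
python3 m2.py
```

```text
[238.36470588 176.53529412] 510.0 [243.10148362 183.25752073] 421.0
opening 0.043000000000000003 resid [-0.4359476   0.34862205]
[0.58017231 0.01483142 0.16423943] [ 0.78148454 -9.28941527 -1.74771734] 29.701068811118603 0.27104106537713263 [ 0.00143746 -0.0055314  -0.99998367] 14.15
```

Call:
step_arm([
  [[0,0,0],[0,0.4,0],2],
  [[0,0,0],[0,0.4,0],2],
  [[0,0,0],[0,0.3,0],2],
  [[0,0,0],[0,0.1,0],2],
  [[0,0,0],[0,0,0],2],
])

```text
time_s: 14.65
ee_pos: [0.5819, 0.0263, 0.1643]
orientation: [[-0.992, 0.129, 0.002], [0.129, 0.992, -0.007], [-0.002, -0.006, -1.0]]
wrist_force: [1.7, -10.6, -1.3]
opening: 0.271
grip_force: 29.8
```

```bash
python3 m2.py; python3 - <<'E'
from h import *
c=snap('scene')
cv2.imwrite('pics/c9.png',cv2.resize(c['frame'][165:210,220:270],None,fx=13,fy=13,interpolation=cv2.INTER_CUBIC)[:,:,::-1])
E
```

```text
[238.36470588 176.53529412] 510.0 [244.15557191 185.16154976] 427.0
opening 0.054 resid [-0.74431143  0.57414106]
[0.58186175 0.02623038 0.1642919 ] [  1.08019488 -11.09395801  -1.71038268] 29.80938990600407 0.27157734307373094 [ 0.00175226 -0.00642001 -0.99997786] 14.85
```

View pics/c9.png

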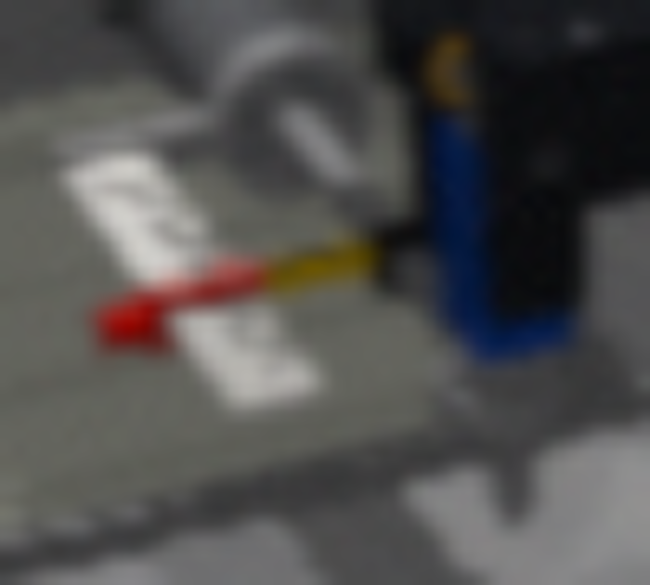

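Call:
step_arm([
  [[0,0,0],[0,0,0],2],
  [[0,0,0],[0,0,0],2],
  [[0,0,0],[0,0,0],2],
  [[0,0,0],[0,0,0],2],
  [[0,0,0],[0,0,0],2],
])

```text
time_s: 15.4
ee_pos: [0.5819, 0.0262, 0.1643]
orientation: [[-0.992, 0.129, 0.002], [0.129, 0.992, -0.006], [-0.003, -0.006, -1.0]]
wrist_force: [0.7, -10.8, -1.6]
opening: 0.269
grip_force: 29.8
```

```bash
python3 m2.py; python3 -c "
from rig import env;print(env.finish_job())"
```

```text
[238.36470588 176.53529412] 510.0 [244.24705292 185.1306337 ] 418.0
opening 0.054 resid [-0.65283043  0.543225  ]
[0.58187486 0.0261843  0.16430151] [  1.01623244 -11.08021372  -1.49272988] 29.809287674725056 0.2701216029391672 [ 0.00168771 -0.00640102 -0.99997809] 15.6
the job is handed in; nothing more can be done
None
```

I handed the job in at 15.6 s with the bar gripped upright through the eye and the gate held about 54–56 mm open (about 56 mm asked for), index and clip level by eye; no verdict was returned, and two unlisted spare bars fell over early in the run, cause not known.

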